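# Clip the length counter back on the roll cutter and zero it

### The job

The length counter has been taken off the paper-roll cutter: set it down in its cradle and push it home until both spring clips have snapped over its foot. Then, with the counter clipped in, wind its reset knob anticlockwise all the way back until you feel it against the zero stop, and let go. Do not knock the counter over, and leave the tape roll, ink tin, glue bottle and mug where they are.

Things in the scene. Friction and masses are not known exactly. Their poses are not given: they have to be found in the camera images.
- counter_grip (a point): Loose length counter, about 0.4 kg, upright on its foot. Grey box 78 (x) x 50 (y) mm on a black foot flange 92 (x) x 62 (y) x 7 mm; box top 48 mm, knob top 78 mm above the foot's underside. This point: centre line, 30 mm above the underside; grip the box here across its 50 mm (along y). z up, -x = face with four white number drums. Its x goes along the cradle's x, either way round.
- zero_mark (a point): Red zero mark on top of the grey box, by its -x edge, 30 mm from the knob's axis, 48 mm above the foot's underside.
- knob_grip (a point): Reset knob on the counter's centre line: 40 mm disc, 4 mm thick, on the box top, with an upright bar 40 mm long (its x), 12 mm thick (its y), from 4 to 30 mm above the box top. This point: on the axis, 22 mm above the box top, 8 mm below the bar's top; axes turn with the knob. A white line on the bar marks its pointer end, its -x.
- reset_knob (a joint): Knob angle, rad: 0 at the hard zero stop (pointer at the red mark, knob and counter axes agree); grows clockwise seen from above, to 4.2. Starts at 1.7 to 2.75: takes more than one grasp. Drag 0.05 N m, no spring, stays where left. Readings are noisy and the counter has play in the cradle, so feel for the stop: the turning moment rises clearly above the drag.
- cradle_seat (a point): Centre of the cradle floor on the fixed cutter's plate, 6 mm above the table; counter_grip ends 30 mm above it. z up, x away from the robot to the paper roll. Corner fences (flared tops to 11 mm above the floor, 28 to 44 mm along x either way) leave the foot 2.8 mm play per side in y, end fences (5 mm high) 1.5 mm in x. Sides are open for fingers within 27 mm of the centre along x.
- clip_near (a joint): Spring clip at the cradle's -x end: m pushed outwards, 0 at rest, most 0.009. Its lip, 30 mm wide, has its underside 8 mm above the floor and reaches 3.5 mm over the flange; a flared lead-in rises to 31 mm. Push the counter straight down: the foot spreads both clips (about 7 to 15 N in all), then drops, they snap back to 0 over the flange, and it stops dead on the floor.
- clip_far (a joint): Spring clip at the cradle's +x end, like clip_near; 0 = at rest. Further along x are the cutter's fixed parts: guide bar at 190 mm from the cradle centre with a yellow carriage up to 57 mm high, paper roll at 270 mm, 92 mm across and 340 mm long, top 121 mm above the table, between cheeks 130 mm high.
- tape_roll_mid (a point): Bystander: tan roll of tape lying flat, 76 mm across, 24 mm high; its centre.
- ink_tin_mid (a point): Bystander: ink tin with a blue band, 72 mm across, 60 mm high; its centre.
- glue_bottle_mid (a point): Bystander: green glue bottle with a white cap, 52 mm across, 120 mm high; its centre.
- brush_mug_mid (a point): Bystander: white mug (no handle), 72 mm across, 85 mm high; its centre. Also about: a rubber ink roller, a steel rule and a flat brush.
Things that resemble listed ones, but are neither listed nor needed, are in the scene too. What is shaped like the part that bears counter_grip but purple or yellow is not meant.

How it is judged:
By the outcome, as a careful person would: the job done as asked, in the order asked, and still so for the second after the job is handed in, with the robot touching nothing.
It also fails if it takes over 70 s, if anything falls off the work surface, if the arm or the gripper's body presses on something with over 40 N, if the wrist force passes 120 N, or if a joint passes its speed limit or range.

### The arm

A 6-joint arm with a two-finger parallel gripper is mounted at the origin on the work surface. World frame = base frame: x ahead of the robot, y to its left, z up, the work surface at z = 0. Lengths are in mm, angles in rad, forces in N, time in s.
With the tool pointing down it reaches from about 350 to 975 mm from the base axis. Payload 7.1 kg.
Tool frame: the origin (TCP) lies at the very end of the fingers, on their centre line; the grasp point (between the pads) lies 19 mm behind it (ctrl.grip_point_offset is the distance from the TCP to the grasp point, in mm); z points along the fingers, y is the direction in which the jaws open and shut (so a half turn about z gives the same grasp; the last joint's range is limited). The gripper opens to 88 mm and grips with 3 to 60 N. Pads are 20 mm wide; open, the fingers measure 115 mm over their backs; the gripper's body (75 mm by 178 mm) begins 61 mm behind the grasp point.
Start: joints at [-1.132, 0.423, 1.63, -0, 1.089, -0.019], TCP at [276.249, -560.617, 222.675] pointing down, gripper open.
Joint ranges: [-3, 3], [-0.9, 2.11], [0.09, 2.58], [-1.31, 4.45], [0.11, 2.69], [-2.54, 2.54]. Speed limits (rad/s): [2.39, 2.39, 3.01, 3.14, 3.14, 3.14].

### API

Orientations are given as a rotation vector (axis times angle).
In Python, from workcell import ctrl gives the robot as it stands.
- The arm moves only by the tool move_arm, never from a script. Its argument "increments" is one flat list of numbers, 5 for each row, row after row: the closure in counts, from 0 (fully open) to 255 (shut), then the shift along the tool's x, y, z in mm, then the turn about the tool's z in degrees. In form: [grip, dx, dy, dz, yaw, grip, dx, dy, dz, yaw, ...]. A call has 1 to 12 rows; each row is the pose to reach, as a shift and turn from the pose measured when the call began, along the tool's axes at that moment; what a row does not reach only later rows make up. A row lasts 1/8 s, in which the tool goes at most 62.5 mm and 10.7 degrees, less where a joint would pass 70% of its speed; a pose out of reach is approached as far as the arm can. A call with a gripper value outside its range is refused whole. The fingers move at their own pace and stop on an object; the grip force is fixed at half the most. Time passes only in rows, so rows that repeat a pose let the fingers close. It gives the time, the measured TCP pose, the force and the opening at its end, in the units of the state.
- ctrl.get_obs(): the state, without advancing time (a new reading comes with each control period).
- ctrl.get_image(name): name is "scene" or "top" or "wrist"; returns a dict with "frame" (384x512x3 uint8, red, green, blue), "vertical_fov" (degrees; the focal length in pixels is half the picture's height over the tangent of half this angle, whatever the lens; pixels are square), "cx", "cy" (the principal point, pixels), "pose" (4x4, takes a point from camera to world coordinates); the wrist camera has in their place "mount" (4x4, takes a point from camera to tool coordinates, whose origin is the TCP and whose axes are the flange's). Camera axes: x right, y down, z forward; pixel columns grow to the right and rows downward; lengths in mm; the calibration is good to about 2 mm. A picture is of the moment at which its call begins: read the wrist's pose just before it. There is no depth.
- ctrl.close_job(): hands the job in, once; it reports no verdict.
The state is a dict: "t": time; "qpos": joint angles; "qvel": joint speeds; "joint_torque": joint torques, N m; "ee_pos": TCP position; "orientation": TCP orientation; "ft_force": force on the tool from outside, world axes, zero at the start; "moment": the same for the moment, N m; "width": finger opening in mm.
Only numpy, scipy, OpenCV 4.12 (cv2) and the standard library are available. Lean on these libraries where they do the work, as an engineer would, in place of code of your own. Each camera call takes 0.05 s, during which the arm holds its last target.

## Working session

There is one attempt and no reset: what is moved stays moved. The work goes in short steps, Python scripts to look and compute and a tool call to move; the robot and the scene stay as the last step left them, time stands still between calls to the robot, and variables do not carry over. Pictures are saved under pics/ and viewed, and the job is handed in when it is done.

Besides the shell and the picture viewer there is one more tool, called after ">>>" as name(argument=value, ...) on one line, values as JSON. move_arm: Moves the arm, as the interface text tells. Its arguments: {"type":"object","properties":{"increments":{"type":"array","items":{"type":"number"}}},"required":["increments"]}

```bash
mkdir -p pics; ls; cat > h.py <<'E'
import numpy as np,cv2,json
from scipy.spatial.transform import Rotation as R
from workcell import ctrl
def snap(name,fn):
    o=ctrl.get_obs(); im=ctrl.get_image(name)
    cv2.imwrite('pics/'+fn+'.png',im['frame'][:,:,::-1])
    T=im.get('pose')
    if T is None:
        W=np.eye(4);W[:3,:3]=R.from_rotvec(o['orientation']).as_matrix();W[:3,3]=o['ee_pos'];T=W@np.array(im['mount'])
    f=192/np.tan(np.radians(im['vertical_fov'])/2)
    np.savez('pics/'+fn+'.npz',T=T,f=f,c=[im['cx'],im['cy']])
    return im,o
def px2w(fn,u,v,z):
    d=np.load('pics/'+fn+'.npz');T=d['T'];r=T[:3,:3]@np.array([(u-d['c'][0])/d['f'],(v-d['c'][1])/d['f'],1])
    return T[:3,3]+r*(z-T[2,3])/r[2]
def w2px(fn,p):
    d=np.load('pics/'+fn+'.npz');T=d['T'];q=T[:3,:3].T@(np.array(p)-T[:3,3]);return d['f']*q[:2]/q[2]+d['c']
def crop(fn,x0,y0,x1,y1,s,out):
    a=cv2.imread('pics/'+fn+'.png')[y0:y1,x0:x1];cv2.imwrite('pics/'+out+'.png',cv2.resize(a,None,fx=s,fy=s,interpolation=cv2.INTER_CUBIC))
E
python3 - <<'E'
from h import *
for n in ('scene','top','wrist'):
    im,o=snap(n,n+'0')
    print({k:v for k,v in im.items() if k!='frame'})
print(o, ctrl.grip_point_offset)
E
```

```text
pics
{'vertical_fov': 53.42715278756718, 'cx': 255.34069768847453, 'cy': 190.34281903566009, 'pose': array([[-3.47903436e-01,  6.69034731e-01, -6.56776772e-01,
         1.10428306e+03],
       [ 9.37335953e-01,  2.62483241e-01, -2.29137206e-01,
         1.94267779e+02],
       [ 1.90921469e-02, -6.95338103e-01, -7.18429129e-01,
         7.34281028e+02],
       [ 0.00000000e+00,  0.00000000e+00,  0.00000000e+00,
         1.00000000e+00]])}
{'vertical_fov': 46.75326844839414, 'cx': 259.5785623887868, 'cy': 195.49254087288293, 'pose': array([[-5.90898994e-03, -9.99339637e-01,  3.58521055e-02,
         4.51420931e+02],
       [-9.99967164e-01,  6.10393258e-03,  5.33039436e-03,
        -2.11320975e+01],
       [-5.54571320e-03, -3.58194310e-02, -9.99342891e-01,
         1.25351840e+03],
       [ 0.00000000e+00,  0.00000000e+00,  0.00000000e+00,
         1.00000000e+00]])}
{'vertical_fov': 58.06101624561962, 'cx': 252.5281990152716, 'cy': 192.3413819772518, 'mount': array([[ 8.28037118e-04, -9.60465359e-01, -2.78398293e-01,
         7.61670251e+01],
       [ 9.99999604e-01,  7.04793869e-04
[... 190 characters left out ...]
        1.00000000e+00]])}
{'t': 0.1, 'qpos': array([-1.13199612e+00,  4.23741312e-01,  1.63060303e+00, -5.37354217e-06,
        1.08860809e+00, -1.89919297e-02]), 'qvel': array([-0.00079859, -0.00017836, -0.00090078, -0.00049764,  0.00013144,
        0.00022539]), 'joint_torque': array([-1.08568740e-03, -5.45618105e+01, -2.74322337e+01,  6.45156065e-02,
        1.88498822e-02, -8.83321559e-05]), 'ee_pos': array([ 276.0439521 , -560.1778198 ,  221.99800683]), 'orientation': array([-3.05835678e+00, -7.12537570e-01,  4.52176995e-04]), 'ft_force': array([ 0.05028307, -0.04275301,  0.32566699]), 'moment': array([0.00605975, 0.00052694, 0.01698671]), 'width': 87.86461496345241} 18.700000000000003
```

```bash
ls pics
```

```text
scene0.npz
scene0.png
top0.npz
top0.png
wrist0.npz
wrist0.png
```

View pics/scene0.png

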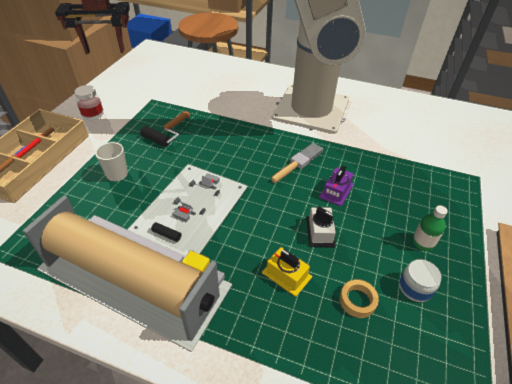

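View pics/top0.png

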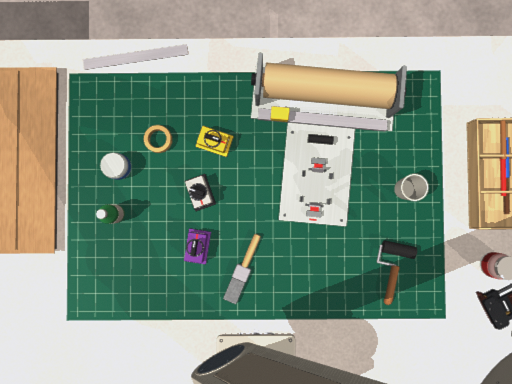

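```bash
python3 - <<'E'
from h import *
crop('top0',270,115,370,235,5,'c1'); crop('top0',170,160,240,220,8,'c2'); crop('scene0',120,155,260,255,5,'c3'); crop('scene0',290,190,350,260,8,'c4')
for p in [(319,165),(315,211)]: print(px2w('top0',*p,20))
print(px2w('top0',200,191,48))
E
```

```text
[ 579.59784303 -180.46310527   20.        ]
[ 451.69878565 -168.00844824   20.        ]
[507.88109381 147.20797321  48.        ]
```

View pics/c1.png

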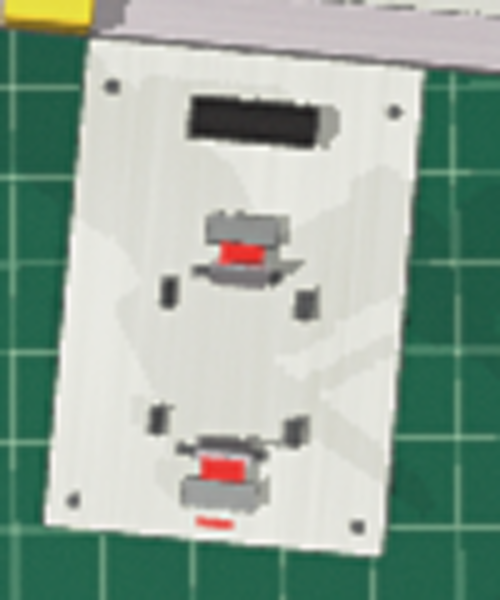

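View pics/c2.png

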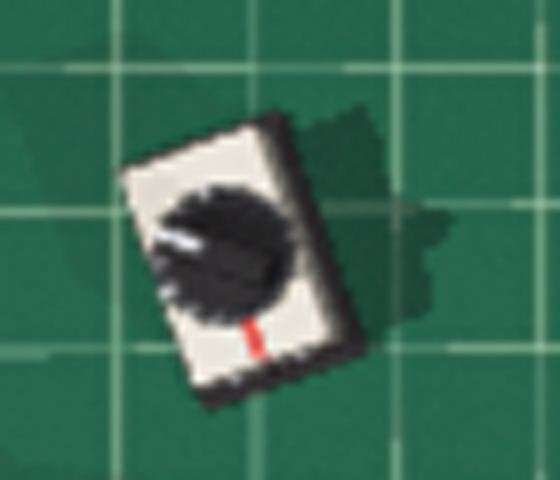

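View pics/c3.png

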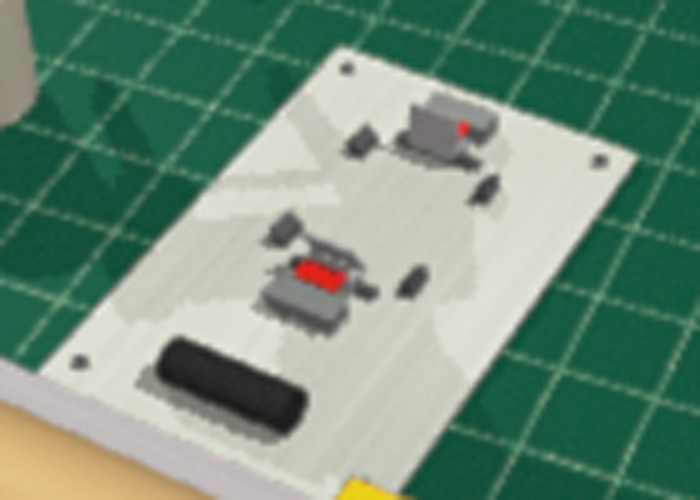

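View pics/c4.png

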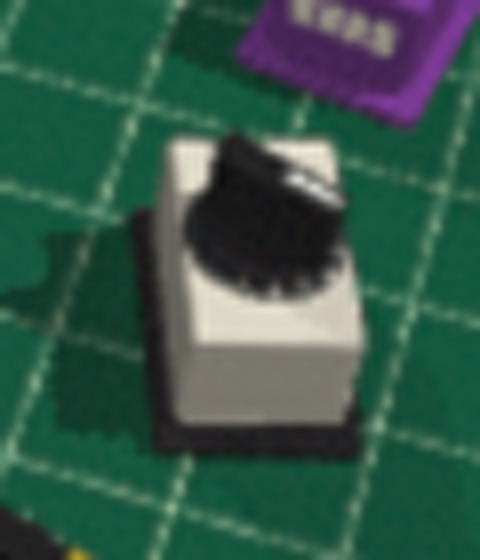

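```bash
cat >> h.py <<'E'
def tool_delta(target,theta_deg,o=None):
    o=o or ctrl.get_obs();M=R.from_rotvec(o['orientation']).as_matrix()
    th=np.degrees(np.arctan2(M[1,0],M[0,0]))
    d=M.T@(np.array(target)-o['ee_pos']); y=(th-theta_deg+180)%360-180
    print('t',o['t'],'ee',o['ee_pos'].round(1),'theta',round(th,2),'tilt',M[:,2].round(4),'F',o['ft_force'].round(2),'M',o['moment'].round(3),'w',round(o['width'],1))
    print('delta tool',d.round(1),'yaw',round(y,1))
E
python3 - <<'E'
from h import *
c=px2w('top0',198.5,192,48);print(c)
tool_delta([c[0],c[1],200],18.6)
n=px2w('top0',270+222/5,115+468/5,20);f=px2w('top0',270+241/5,115+253/5,20);print(n,f,(n+f)/2)
E
```

```text
[505.18484417 151.29195337  48.        ]
t 0.15 ee [ 276.1 -560.2  222.1] theta 26.23 tilt [-5.e-04  1.e-03 -1.e+00] F [-0.55  1.01  0.79] M [-0.054  0.056 -0.003] w 87.5
delta tool [ 520.  -537.    22.7] yaw 7.6
[ 458.361985  -166.4142094   20.       ] [ 577.93703911 -178.2200091    20.        ] [ 518.14951206 -172.31710925   20.        ]
```

>>> move_arm(increments=[0,43,-45,0,1,0,86,-89,0,1,0,130,-134,0,2,0,173,-179,5,3,0,216,-223,8,4,0,260,-268,10,5,0,303,-313,12,6,0,346,-358,14,7,0,390,-402,16,7.6,0,433,-447,18,7.6,0,476,-492,20,7.6,0,520,-537,23,7.6])

```text
t: 1.65
ee_pos: [505.3, 153.0, 199.7]
orientation: [-3.099, -0.509, 0.0]
ft_force: [0.8, -1.0, 1.1]
width: 88.1
```

```bash
python3 - <<'E'
from h import *
tool_delta([505,151,200],18.6)
snap('wrist','w1')
E
```

```text
t 1.65 ee [505.3 153.  199.7] theta 18.65 tilt [-3.e-04  1.e-03 -1.e+00] F [ 0.77 -0.98  1.1 ] M [-0.009 -0.01  -0.042] w 88.1
delta tool [-0.9  1.8 -0.3] yaw 0.1
```

View pics/w1.png

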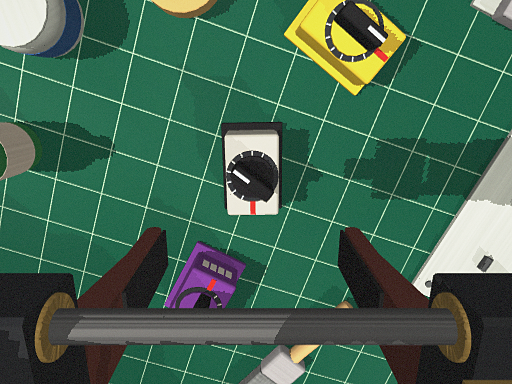

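```bash
python3 - <<'E'
from h import *
crop('w1',205,110,305,225,5,'w1c')
print(w2px('w1',[505,152,48]), px2w('w1',252.5,172,48))
E
```

```text
[252.28376986 178.04456796] [510.52419753 153.65700256  48.        ]
```

View pics/w1c.png

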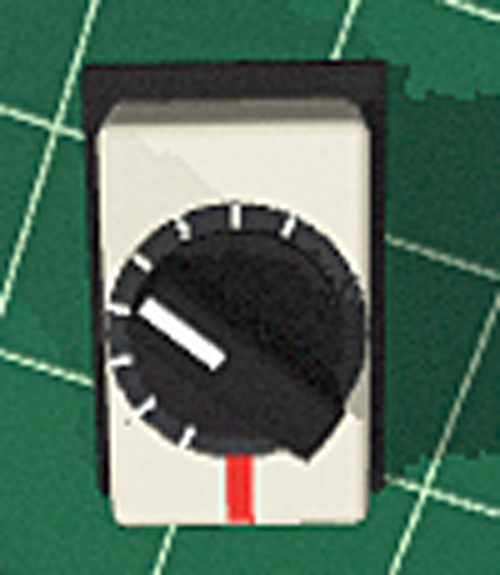

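```bash
python3 - <<'E'
from h import *
P=[px2w('w1',205+x/5,110+y/5,48) for x,y in [(98,126),(370,130),(365,522),(112,524)]]
P=np.array(P);print(P.round(1),P.mean(0));print([np.linalg.norm(P[i]-P[(i+1)%4]).round(1) for i in range(4)])
d=(P[0]+P[1]-P[2]-P[3]);print(np.degrees(np.arctan2(d[1],d[0])))
print(px2w('w1',205+237/5,110+328/5,52))
c=P.mean(0)
tool_delta([c[0],c[1],11.5],18.9)
E
```

```text
[[534.6 188.3  48. ]
 [549.6 141.7  48. ]
 [478.9 117.1  48. ]
 [462.9 163.   48. ]] [506.49605331 152.5241137   48.        ]
[np.float64(49.0), np.float64(74.9), np.float64(48.6), np.float64(76.0)]
19.313537705514737
[508.15245224 152.94819162  52.        ]
t 1.7 ee [507.8 158.9 199.8] theta 18.77 tilt [ 0.0027  0.0044 -1.    ] F [2.   5.14 0.52] M [ 0.16  -0.124  0.034] w 88.1
delta tool [ -4.1   6.2 188.3] yaw -0.1
```

```bash
python3 - <<'E'
from h import *
for i in range(5):
    _,o=snap('wrist','w2'); print(o['t'],o['ee_pos'].round(1),o['qvel'].round(3)[:3])
crop('w2',205,110,305,225,5,'w2c')
E
```

```text
1.7 [507.8 158.9 199.8] [-0.089 -0.045  0.067]
1.75 [506.6 155.8 199.6] [-0.074 -0.032  0.065]
1.8 [505.3 153.4 199.3] [-0.055 -0.023  0.047]
1.85 [504.6 151.7 199.2] [-0.042 -0.018  0.028]
1.9 [504.4 150.7 199.3] [-0.032 -0.014  0.013]
```

View pics/w2c.png

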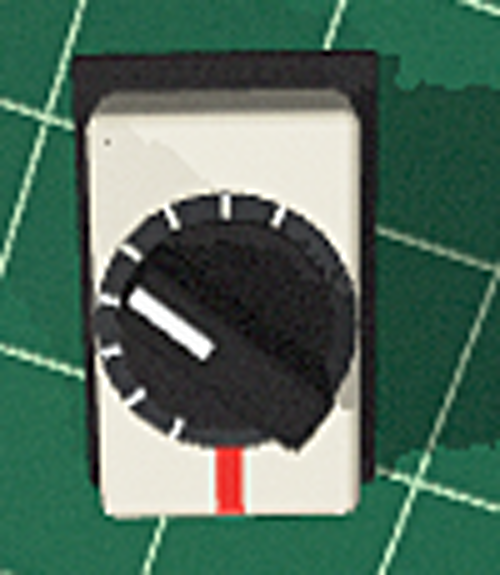

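```bash
python3 - <<'E'
from h import *
P=np.array([px2w('w2',205+x/5,110+y/5,48) for x,y in [(87,115),(360,118),(358,514),(101,517)]])
c=P.mean(0);print(c,[np.linalg.norm(P[i]-P[(i+1)%4]).round(1) for i in range(4)])
d=(P[0]+P[1]-P[2]-P[3]);print(np.degrees(np.arctan2(d[1],d[0])))
print(px2w('w2',205+227/5,110+318/5,52))
tool_delta([c[0],c[1],11.5],18.9)
E
```

```text
[506.55970003 152.42791144  48.        ] [np.float64(49.0), np.float64(75.3), np.float64(49.3), np.float64(76.5)]
19.46368098794302
[508.30655468 152.90983498  52.        ]
t 1.95 ee [504.3 150.  199.4] theta 18.61 tilt [-1.7e-03  5.0e-04 -1.0e+00] F [0.38 0.36 0.33] M [ 0.031 -0.015  0.022] w 87.6
delta tool [  3.2  -1.4 187.9] yaw -0.3
```

>>> move_arm(increments=[0,3.2,-1.4,20,-0.6,0,3.2,-1.4,50,-0.6,0,3.2,-1.4,80,-0.6,0,3.2,-1.4,110,-0.6,0,3.2,-1.4,135,-0.6,0,3.2,-1.4,152,-0.6,0,3.2,-1.4,165,-0.6,0,3.2,-1.4,175,-0.6,0,3.2,-1.4,180,-0.6,0,3.2,-1.4,180,-0.6,0,3.2,-1.4,180,-0.6])

```text
t: 3.32
ee_pos: [506.9, 152.6, 19.8]
orientation: [-3.097, -0.524, 0.001]
ft_force: [-0.4, -0.2, -0.0]
width: 87.6
```

```bash
python3 - <<'E'
from h import *
tool_delta([507,152.6,11.5],19.2)
snap('wrist','w3')
E
```

```text
t 3.325 ee [506.9 152.6  19.8] theta 19.22 tilt [-9.e-04  7.e-04 -1.e+00] F [-0.45 -0.21 -0.03] M [0.015 0.033 0.014] w 87.6
delta tool [0.1 0.1 8.3] yaw 0.0
```

View pics/w3.png

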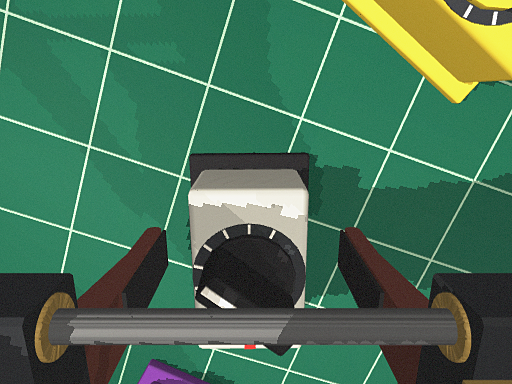

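>>> move_arm(increments=[0,0,0,5,0,0,0,0,8,0,0,0,0,8,0,120,0,0,8,0,200,0,0,8,0,200,0,0,8,0,200,0,0,8,0,200,0,0,8,0,200,0,0,8,0,200,0,0,8,0])

```text
t: 4.62
ee_pos: [507.0, 152.7, 11.9]
orientation: [-3.097, -0.524, 0.001]
ft_force: [0.0, 0.7, 1.1]
width: 50.1
```

```bash
python3 - <<'E'
from h import *
tool_delta([400,-161,180],-5.3)
tool_delta([507,152.6,120],19.2)
E
```

```text
t 4.625 ee [507.  152.7  11.9] theta 19.22 tilt [-7.e-04  8.e-04 -1.e+00] F [0.04 0.67 1.15] M [ 0.13  -0.009  0.009] w 50.1
delta tool [-204.4  260.8 -168.3] yaw 24.5
t 4.625 ee [507.  152.7  11.9] theta 19.22 tilt [-7.e-04  8.e-04 -1.e+00] F [0.04 0.67 1.15] M [ 0.13  -0.009  0.009] w 50.1
delta tool [-1.000e-01  0.000e+00 -1.081e+02] yaw 0.0
```

>>> move_arm(increments=[200,0,0,-5,0,200,0,0,-20,0,200,0,0,-50,0,200,0,0,-80,0,200,0,0,-105,0,200,0,0,-110,0,200,0,0,-110,0,200,0,0,-110,0])

```text
t: 5.62
ee_pos: [506.3, 152.4, 121.0]
orientation: [-3.097, -0.524, 0.004]
ft_force: [-0.2, -0.3, -3.0]
width: 49.9
```

```bash
python3 - <<'E'
from h import *
tool_delta([400,-161,180],-5.3)
E
```

```text
t 5.625 ee [506.3 152.4 121. ] theta 19.22 tilt [-2.5e-03  3.0e-04 -1.0e+00] F [-0.18 -0.33 -3.  ] M [-0.011  0.004 -0.003] w 49.9
delta tool [-203.7  260.9  -58.9] yaw 24.5
```

>>> move_arm(increments=[200,-10,13,-5,2,200,-30,40,-15,5,200,-55,72,-25,8,200,-82,105,-35,12,200,-108,138,-45,16,200,-134,171,-52,20,200,-158,203,-56,23,200,-180,230,-59,24.5,200,-195,250,-59,24.5,200,-204,261,-59,24.5,200,-204,261,-59,24.5,200,-204,261,-59,24.5])

```text
t: 7.12
ee_pos: [399.6, -160.7, 180.0]
orientation: [-3.138, 0.145, 0.005]
ft_force: [-0.1, 0.4, -3.4]
width: 49.9
```

>>> move_arm(increments=[200,0,0,0,0,200,0,0,0,0])

```text
t: 7.38
ee_pos: [399.8, -160.2, 179.9]
orientation: [-3.138, 0.143, 0.005]
ft_force: [-1.0, -0.6, -3.5]
width: 49.9
```

```bash
python3 - <<'E'
from h import *
tool_delta([400,-161,180],-5.3)
snap('wrist','w4')
E
```

```text
t 7.375 ee [ 399.8 -160.2  179.9] theta -5.22 tilt [-3.e-03  8.e-04 -1.e+00] F [-0.99 -0.59 -3.49] M [ 0.039 -0.002  0.019] w 49.9
delta tool [ 0.3  0.8 -0.1] yaw 0.1
```

View pics/w4.png

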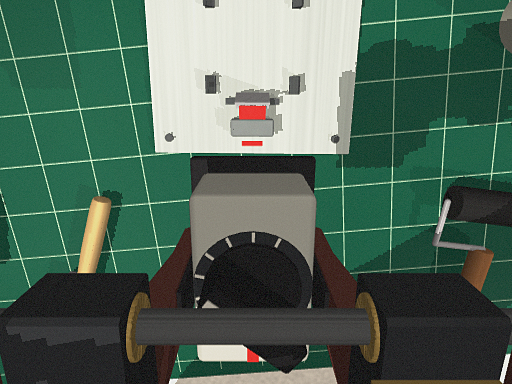

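>>> move_arm(increments=[200,-10,0,-10,0,200,-25,0,-30,0,200,-35,0,-40,0,200,-35,0,-40,0,200,-35,0,-40,0,200,-35,0,-40,0])

```text
t: 8.18
ee_pos: [365.1, -157.1, 219.6]
orientation: [-3.137, 0.143, 0.006]
ft_force: [-0.8, -0.1, -3.1]
width: 50.2
```

```bash
python3 - <<'E'
from h import *
tool_delta([400,-161,180],-5.3)
snap('wrist','w5')
crop('w5',150,0,350,150,4,'w5c')
E
```

```text
t 8.175 ee [ 365.1 -157.1  219.6] theta -5.23 tilt [-0.0036  0.0011 -1.    ] F [-0.77 -0.08 -3.1 ] M [0.07  0.019 0.018] w 50.2
delta tool [35.2  0.8 39.5] yaw 0.1
```

View pics/w5c.png

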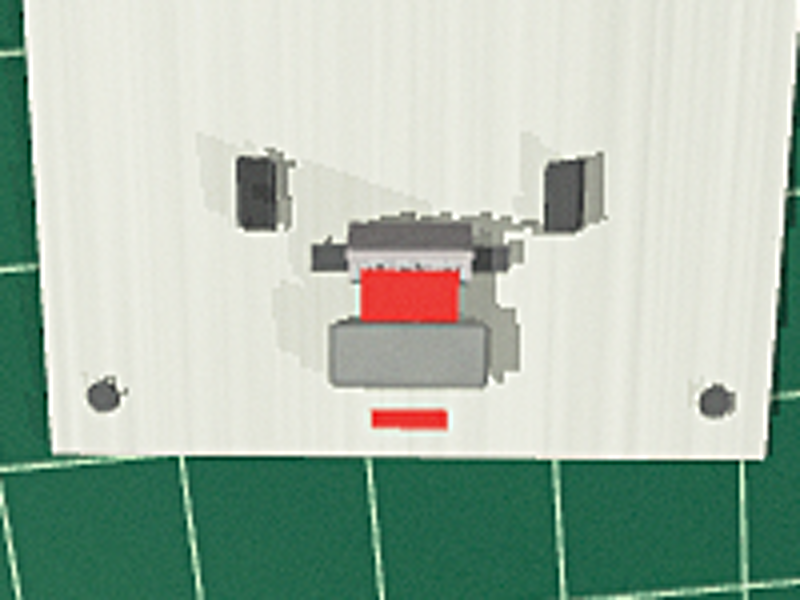

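```bash
python3 - <<'E'
from h import *
crop('w4',190,0,320,160,4,'w4c')
print('top fences',px2w('top0',316.5,187.4,14), [px2w('top0',270+x/5,115+y/5,14).round(1) for x,y in [(158,420),(296,432),(170,292),(306,305)]])
for u,v in [(237,157),(277,157),(545,157),(585,157)]: print(px2w('w5',150+u/4,v/4,17).round(1))
for u,v in [(237,230),(277,230),(545,232),(585,232)]: print(px2w('w5',150+u/4,v/4,17).round(1),px2w('w5',150+u/4,v/4,6).round(1))
E
```

```text
top fences [ 517.52908241 -173.591602     14.        ] [array([ 485.4, -131.7,   14. ]), array([ 478.2, -208.6,   14. ]), array([ 556.9, -139.1,   14. ]), array([ 549.2, -215. ,   14. ])]
[ 493.6 -127.6   17. ]
[ 492.7 -137.3   17. ]
[ 486.8 -202.    17. ]
[ 486.  -211.7   17. ]
[ 477.2 -125.5   17. ] [ 478.2 -124.3    6. ]
[ 476.3 -135.3   17. ] [ 477.3 -134.4    6. ]
[ 469.9 -200.9   17. ] [ 470.7 -202.     6. ]
[ 469.  -210.7   17. ] [ 469.8 -212.1    6. ]
```

View pics/w4c.png

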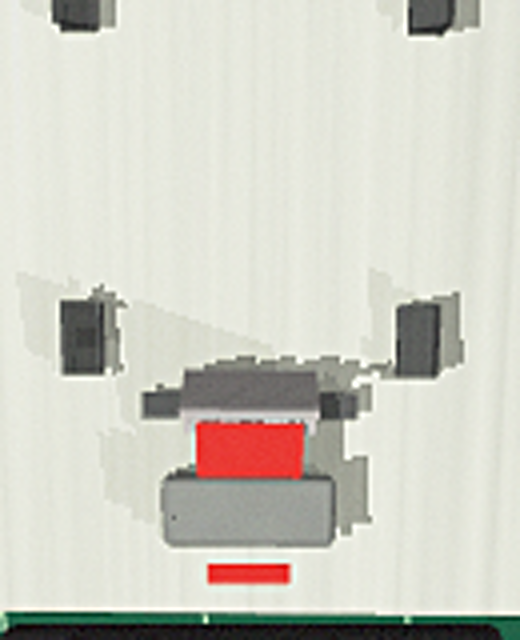

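```bash
python3 - <<'E'
from h import *
for u,v in [(61,300),(105,300),(397,303),(440,303),(53,31),(100,31),(408,35),(452,35)]: print(px2w('w4',190+u/4,v/4,17).round(1))
for u,v in [(53,31),(452,35)]: print(px2w('w4',190+u/4,v/4,6).round(1))
# held counter: foot far corners in w4, underside z=180-11.6
for u,v in [(191,156),(315,156)]:
  p=px2w('w4',u,v,179.9-11.6+7); d=p-np.array([399.8,-160.2,0]); a=np.radians(-5.22);print(d@[np.cos(a),np.sin(a),0],d@[np.sin(a),-np.cos(a),0])
E
```

```text
[ 494.  -127.6   17. ]
[ 493.1 -137.3   17. ]
[ 486.6 -201.9   17. ]
[ 485.8 -211.4   17. ]
[ 547.6 -132.8   17. ]
[ 546.7 -142.7   17. ]
[ 540.  -207.4   17. ]
[ 539.2 -216.7   17. ]
[ 550.  -131.6    6. ]
[ 541.3 -218.3    6. ]
46.9663246233555 -28.831469862433526
47.01234691068131 31.27587290204003
```

```bash
python3 - <<'E'
from h import *
tool_delta([516.6,-172,60],-5.7)
E
```

```text
t 8.225 ee [ 365.1 -157.1  219.6] theta -5.23 tilt [-0.0037  0.0011 -1.    ] F [-0.49  1.11 -3.44] M [0.029 0.057 0.018] w 50.1
delta tool [152.8   1.2 159. ] yaw 0.5
```

>>> move_arm(increments=[200,10,0,5,0.5,200,30,0,15,0.5,200,60,1,30,0.5,200,90,1,50,0.5,200,120,1.2,75,0.5,200,140,1.2,100,0.5,200,150,1.2,125,0.5,200,153,1.2,145,0.5,200,153,1.2,155,0.5,200,153,1.2,159,0.5,200,153,1.2,159,0.5,200,153,1.2,159,0.5])

```text
t: 9.72
ee_pos: [517.1, -172.2, 60.8]
orientation: [-3.137, 0.157, 0.004]
ft_force: [-0.7, 0.6, -3.9]
width: 49.9
```

```bash
python3 - <<'E'
from h import *
tool_delta([516.6,-172,60],-5.7)
snap('wrist','w6');snap('scene','s6');snap('top','t6')
crop('s6',120,140,260,250,5,'s6c');crop('t6',270,115,370,235,5,'t6c')
E
```

```text
t 9.725 ee [ 517.1 -172.2   60.8] theta -5.73 tilt [-2.4e-03  7.0e-04 -1.0e+00] F [-0.75  0.63 -3.88] M [0.066 0.022 0.042] w 49.9
delta tool [-0.5 -0.2  0.8] yaw -0.0
```

View pics/w6.png

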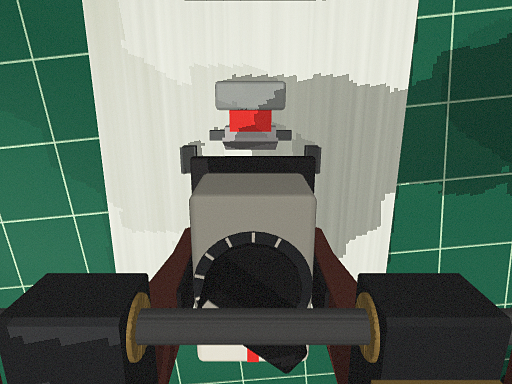

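View pics/s6c.png

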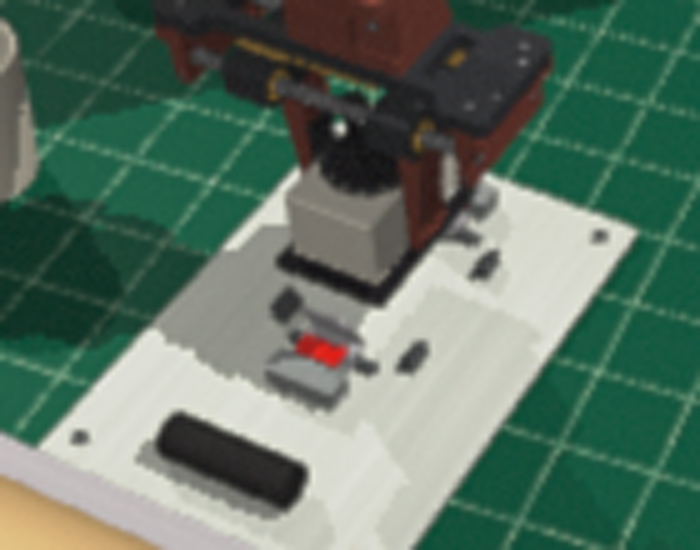

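```bash
python3 - <<'E'
from h import *
crop('w6',170,70,330,220,5,'w6c')
E
```

```text
(no output)
```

View pics/w6c.png

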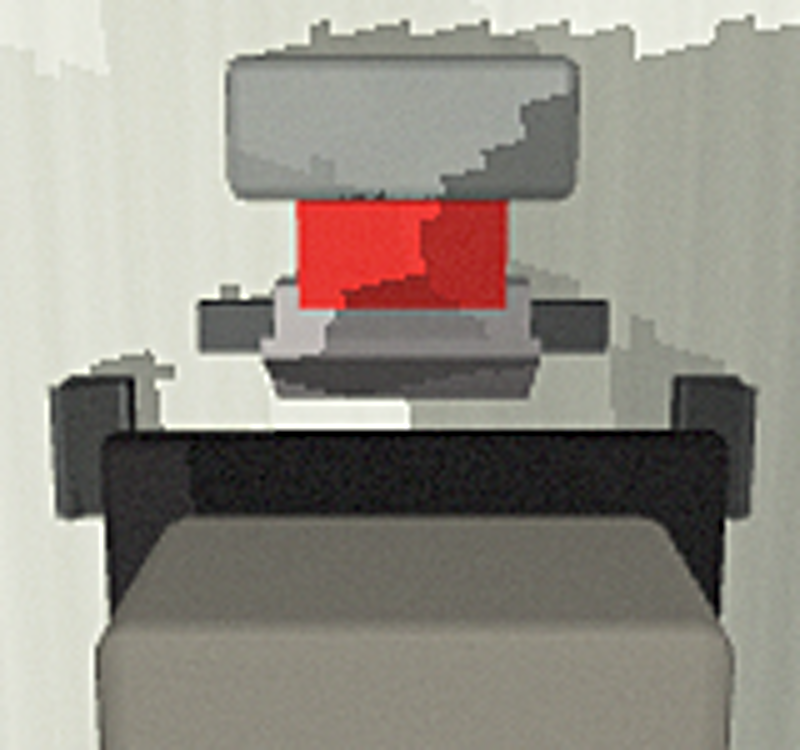

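View pics/t6c.png

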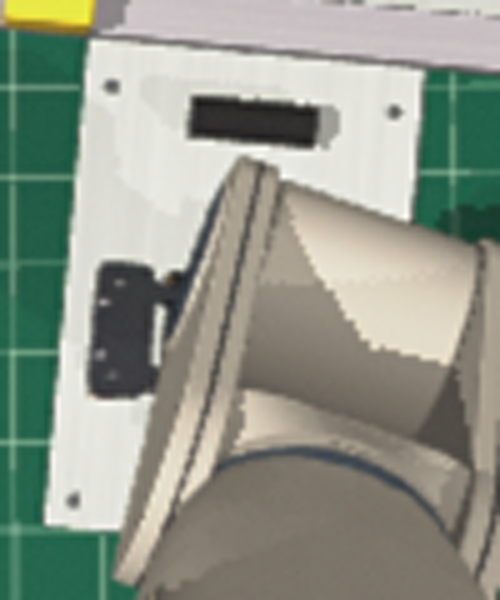

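```bash
python3 - <<'E'
from h import *
a=np.radians(-5.73);ex=np.array([np.cos(a),np.sin(a),0]);ey=np.array([np.sin(a),-np.cos(a),0])
T=np.array([517.1,-172.2,0])
zt=60.8-11.6+7
for n,u,v,z in [('fence',405,378,17),('foot',415,432,zt),('liptip',402,398,14),('bracket bottom',403,352,12),('fence near',403,516,17)]:
  d=px2w('w6',170+u/5,70+v/5,z)-T;print(n,d@ex,d@ey)
E
```

```text
fence 46.14938597438081 0.1270872684336475
foot 46.826777525638306 1.25814101745548
liptip 43.2701338763077 -0.24959987938262948
bracket bottom 48.552883048482336 -0.13474315005376172
fence near 29.331436249952585 -0.12426223059457794
```

>>> move_arm(increments=[200,0.5,-1.3,4,0,200,0.5,-1.3,10,0,200,0.5,-1.3,16,0,200,0.5,-1.3,20,0,200,0.5,-1.3,23,0,200,0.5,-1.3,25,0,200,0.5,-1.3,25,0])

```text
t: 10.75
ee_pos: [518.0, -171.0, 35.7]
orientation: [-3.137, 0.157, 0.003]
ft_force: [1.0, 0.7, -4.3]
width: 50.1
```

```bash
python3 - <<'E'
from h import *
tool_delta([516.6,-171,18],-5.7)
snap('wrist','w7')
crop('w7',170,70,330,220,5,'w7c')
E
```

```text
t 10.75 ee [ 518.  -171.    35.7] theta -5.73 tilt [-2.e-03  6.e-04 -1.e+00] F [ 0.97  0.68 -4.27] M [-0.03  -0.229 -0.005] w 50.1
delta tool [-1.3  0.1 17.7] yaw -0.0
```

View pics/w7c.png

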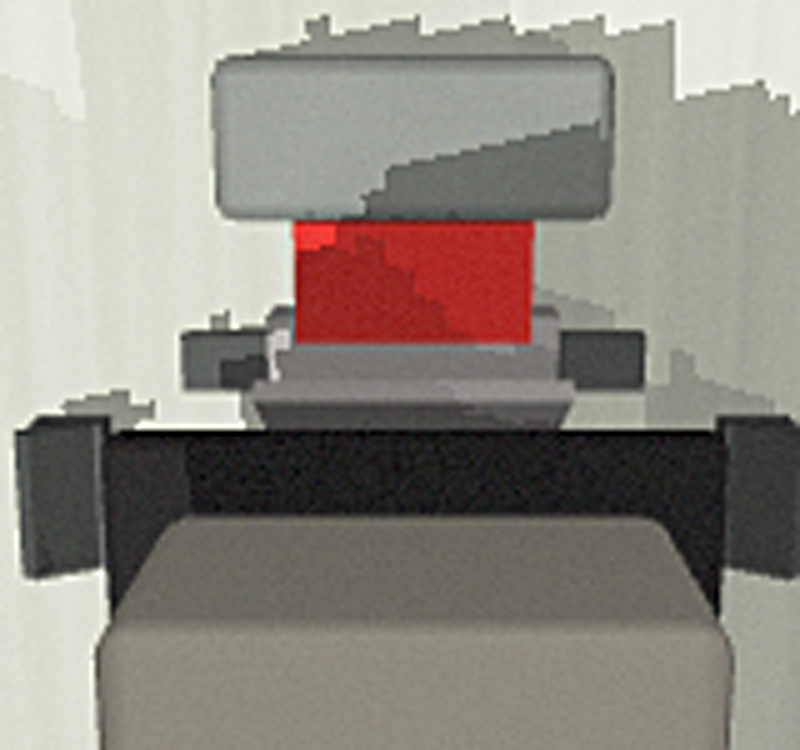

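>>> move_arm(increments=[200,0,0,2,0,200,0,0,4,0,200,0,0,6,0,200,0,0,8,0,200,0,0,10,0,200,0,0,11,0,200,0,0,12,0,200,0,0,12,0])

```text
t: 11.8
ee_pos: [517.7, -170.9, 23.4]
orientation: [-3.137, 0.157, 0.004]
ft_force: [-0.3, 0.4, -1.8]
width: 49.9
```

```bash
python3 - <<'E'
from h import *
tool_delta([516.6,-171,18],-5.7)
E
```

```text
t 11.8 ee [ 517.7 -170.9   23.4] theta -5.73 tilt [-2.5e-03  7.0e-04 -1.0e+00] F [-0.31  0.41 -1.84] M [-0.015 -0.056 -0.011] w 49.9
delta tool [-1.1  0.2  5.4] yaw -0.0
```

>>> move_arm(increments=[200,0,0,1,0,200,0,0,2,0,200,0,0,3,0,200,0,0,4,0,200,0,0,5,0,200,0,0,6,0,200,0,0,6,0,200,0,0,6,0])

```text
t: 12.8
ee_pos: [517.0, -170.7, 17.9]
orientation: [-3.137, 0.157, 0.006]
ft_force: [-4.1, 1.1, 7.7]
width: 50.1
```

```bash
python3 - <<'E'
from h import *
tool_delta([516.6,-171,18],-5.7)
snap('wrist','w8')
crop('w8',170,70,330,220,5,'w8c')
E
```

```text
t 12.8 ee [ 517.  -170.7   17.9] theta -5.72 tilt [-0.0037  0.0011 -1.    ] F [-4.11  1.09  7.66] M [0.178 0.353 0.018] w 50.1
delta tool [-0.4  0.3 -0.1] yaw -0.0
```

View pics/w8c.png

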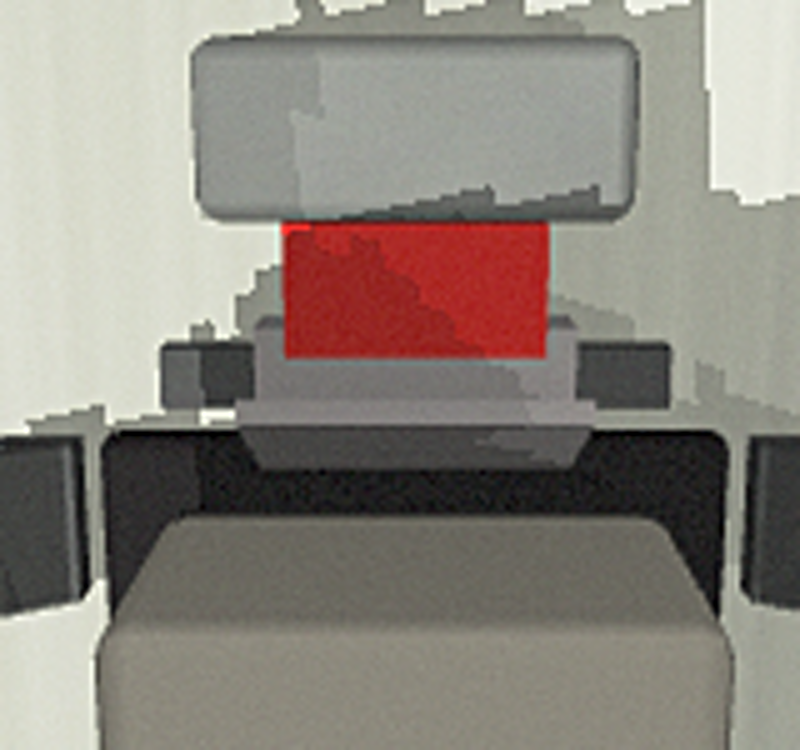

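>>> move_arm(increments=[200,0,0,1,0,200,0,0,2,0,200,0,0,3,0,200,0,0,3,0])

```text
t: 13.35
ee_pos: [517.2, -170.7, 17.7]
orientation: [-3.137, 0.156, 0.005]
ft_force: [-9.7, 3.4, 32.1]
width: 49.8
```

```bash
python3 - <<'E'
from h import *
tool_delta([516.6,-171,18],-5.7)
snap('scene','s9');crop('s9',120,130,260,250,5,'s9c')
snap('wrist','w9')
crop('w9',170,70,330,220,5,'w9c')
E
```

```text
t 13.35 ee [ 517.2 -170.7   17.7] theta -5.71 tilt [-3.2e-03  9.0e-04 -1.0e+00] F [-9.67  3.39 32.11] M [0.525 1.413 0.053] w 49.8
delta tool [-0.5  0.3 -0.3] yaw -0.0
```

View pics/w9c.png

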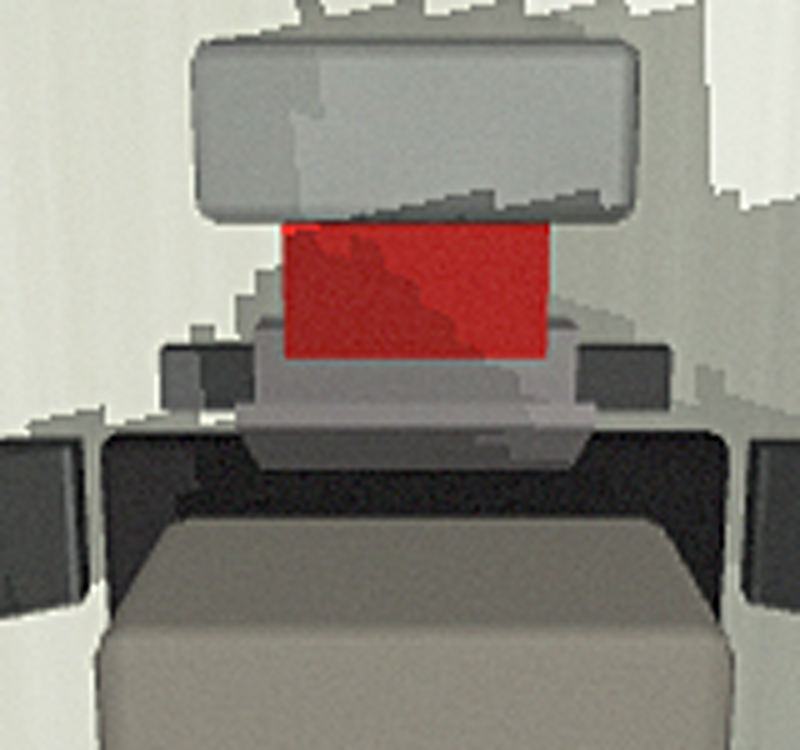

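View pics/s9c.png

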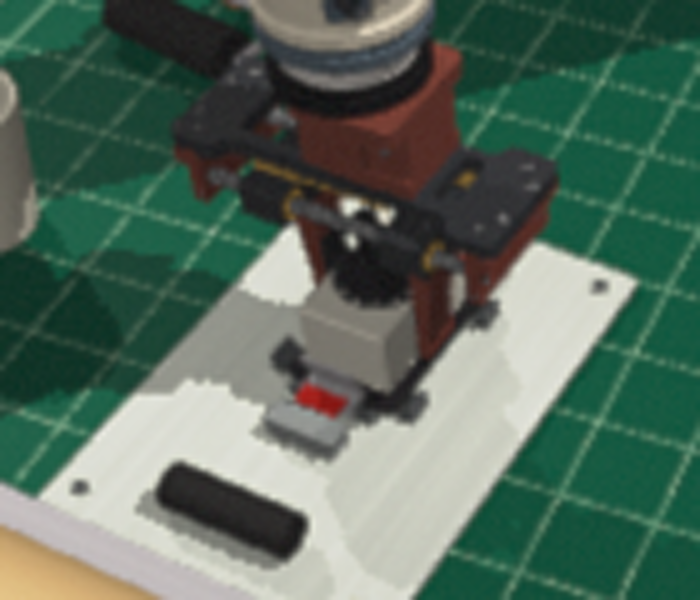

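>>> move_arm(increments=[200,0,0,0,0,200,0,0,0,0,0,0,0,0,0,0,0,0,0,0,0,0,0,0,0,0,0,0,-10,0,0,0,0,-35,0,0,0,0,-70,0,0,-10,0,-105,0,0,-25,0,-130,0,0,-35,0,-140,0,0,-35,0,-140,0])

```text
t: 14.95
ee_pos: [482.5, -167.4, 158.4]
orientation: [-3.137, 0.157, 0.003]
ft_force: [-0.0, 0.3, -0.2]
width: 87.5
```

>>> move_arm(increments=[0,0,0,0,0,0,0,0,0,0,0,0,0,0,0])

```text
t: 15.32
ee_pos: [482.4, -167.3, 157.7]
orientation: [-3.137, 0.157, 0.005]
ft_force: [0.7, 0.2, -0.1]
width: 87.8
```

```bash
python3 - <<'E'
from h import *
tool_delta([517,-171,140],-5.7)
snap('wrist','w10')
crop('w10',170,50,330,230,5,'w10c')
E
```

```text
t 15.325 ee [ 482.4 -167.3  157.7] theta -5.72 tilt [-3.3e-03  9.0e-04 -1.0e+00] F [ 0.69  0.21 -0.14] M [0.072 0.02  0.007] w 87.8
delta tool [34.8  0.3 17.6] yaw -0.0
```

View pics/w10.png

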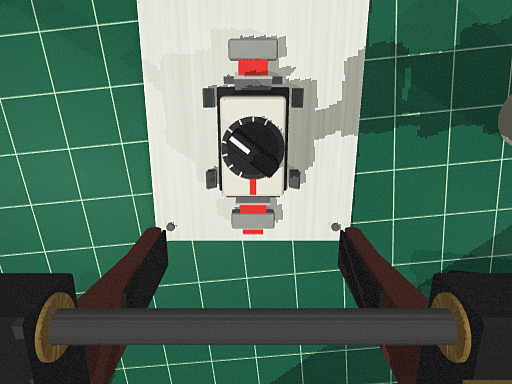

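View pics/w10c.png

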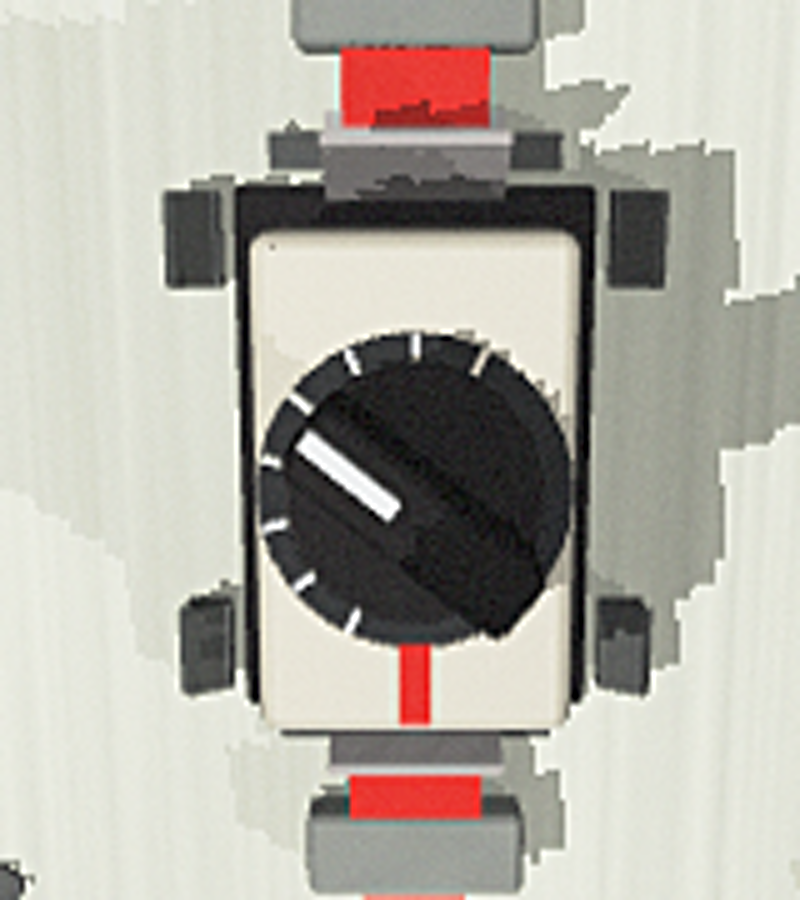

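```bash
python3 - <<'E'
from h import *
f=lambda u,v,z:px2w('w10',170+u/5,50+v/5,z)
print('disc',f(417,488,58))
a,b=f(302,437,84),f(395,515,84);print('ptr',np.degrees(np.arctan2(*(a-b)[1::-1])),a,b)
m,n=f(415,235,54),f(415,725,54);print('axis',np.degrees(np.arctan2(*(m-n)[1::-1])))
P=[f(*p,54) for p in [(248,235),(580,235),(570,725),(262,725)]];print(np.mean(P,0),np.linalg.norm(P[0]-P[1]),np.linalg.norm(P[1]-P[2]))
tool_delta([517.5,-171,60],45)
E
```

```text
disc [ 518.17575766 -172.57562041   58.        ]
ptr 44.036410362601416 [ 530.69508907 -158.11825726   84.        ] [ 518.86969964 -169.55243479   84.        ]
axis -5.6478017883933465
[ 517.30096629 -172.19628199   54.        ] 49.02833736159991 75.5790735797421
t 15.375 ee [ 482.5 -167.3  157.8] theta -5.72 tilt [-3.e-03  8.e-04 -1.e+00] F [ 0.37 -0.87 -0.04] M [-0.037  0.016  0.023] w 88.0
delta tool [35.5  0.2 97.7] yaw -50.7
```

>>> move_arm(increments=[0,5,0,0,-6,0,12,0,0,-14,0,20,0,5,-22,0,28,0,15,-30,0,34,0,30,-38,0,35.8,0.2,40,-45,0,35.8,0.2,50,-50,0,35.8,0.2,60,-50.2,0,35.8,0.2,70,-50.2,0,35.8,0.2,75,-50.2,0,35.8,0.2,75,-50.2,0,35.8,0.2,75,-50.2])

```text
t: 16.88
ee_pos: [518.1, -171.1, 83.0]
orientation: [-2.907, -1.188, 0.003]
ft_force: [0.4, -1.0, 0.1]
width: 87.7
```

```bash
python3 - <<'E'
from h import *
tool_delta([517.8,-171,61],44.5)
snap('wrist','w11')
E
```

```text
t 16.875 ee [ 518.1 -171.1   83. ] theta 44.47 tilt [-2.6e-03  6.0e-04 -1.0e+00] F [ 0.43 -0.95  0.14] M [-0.036 -0.019  0.03 ] w 87.7
delta tool [-0.1 -0.2 22. ] yaw -0.0
```

View pics/w11.png

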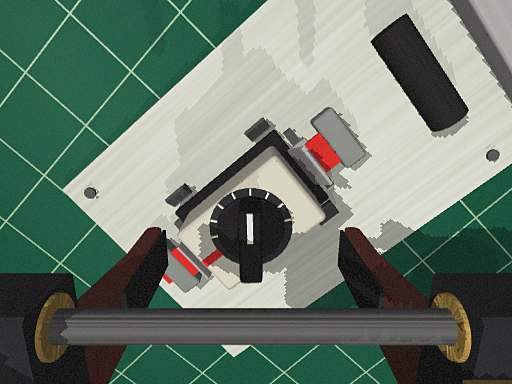

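>>> move_arm(increments=[0,0,0,6,0,0,0,0,13,0,0,0,0,19,0,0,0,0,22,0,0,0,0,22,0,150,0,0,22,0,255,0,0,22,0,255,0,0,22,0,255,0,0,22,0,255,0,0,22,0,255,0,0,22,0,255,0,0,22,0])

```text
t: 18.42
ee_pos: [518.0, -171.1, 61.0]
orientation: [-2.907, -1.188, 0.003]
ft_force: [0.0, -0.2, -0.7]
width: 21.3
```

```bash
python3 - <<'E'
from h import *
tool_delta([517.8,-171,61],44.5)
E
```

```text
t 18.425 ee [ 518.  -171.1   61. ] theta 44.47 tilt [-2.5e-03  6.0e-04 -1.0e+00] F [ 0.04 -0.21 -0.74] M [ 0.038 -0.02   0.048] w 21.3
delta tool [-0.1 -0.2  0. ] yaw -0.0
```

>>> move_arm(increments=[255,0,0,0,0,255,0,0,0,0,255,0,0,0,0,255,0,0,0,0])

```text
t: 18.92
ee_pos: [517.9, -171.0, 61.0]
orientation: [-2.906, -1.188, 0.004]
ft_force: [-1.1, 2.3, 0.5]
width: 12.1
```

>>> move_arm(increments=[255,0,0,0,-3,255,0,0,0,-7,255,0,0,0,-12,255,0,0,0,-17,255,0,0,0,-20,255,0,0,0,-20])

```text
t: 19.68
ee_pos: [517.9, -171.0, 61.0]
orientation: [-2.656, -1.674, 0.003]
ft_force: [-0.4, -0.2, -0.2]
width: 11.9
```

```bash
python3 - <<'E'
from h import *
tool_delta([517.8,-171,61],64.5)
E
```

```text
t 19.675 ee [ 517.9 -171.    61. ] theta 64.44 tilt [-2.6e-03  7.0e-04 -1.0e+00] F [-0.43 -0.15 -0.15] M [ 0.006 -0.004  0.033] w 11.9
delta tool [-0.  -0.1 -0. ] yaw -0.1
```

>>> move_arm(increments=[255,0,0,0,-5,255,0,0,0,-13,255,0,0,0,-22,255,0,0,0,-31,255,0,0,0,-40,255,0,0,0,-49,255,0,0,0,-58,255,0,0,0,-67,255,0,0,0,-76,255,0,0,0,-84,255,0,0,0,-90,255,0,0,0,-90])

```text
t: 21.18
ee_pos: [517.8, -171.1, 61.0]
orientation: [-0.697, -3.06, -0.0]
ft_force: [-1.7, 1.1, 2.5]
width: 12.1
```

```bash
python3 - <<'E'
from h import *
tool_delta([517.8,-171,61],174.3);print(ctrl.get_obs()['qpos'])
E
```

```text
t 21.175 ee [ 517.8 -171.1   61. ] theta 154.33 tilt [-2.8e-03  8.0e-04 -1.0e+00] F [-1.67  1.11  2.48] M [0.058 0.068 0.064] w 12.1
delta tool [-0.   0.1  0. ] yaw -20.0
[-3.40789101e-01  5.50279699e-01  1.89486836e+00 -3.69047542e-04
  6.99364538e-01 -1.46326619e+00]
```

>>> move_arm(increments=[255,0,0,0,-3,255,0,0,0,-7,255,0,0,0,-11,255,0,0,0,-14,255,0,0,0,-15,255,0,0,0,-15])

```text
t: 21.92
ee_pos: [517.8, -171.2, 61.0]
orientation: [-0.295, -3.125, -0.001]
ft_force: [-1.6, -1.4, 0.7]
width: 11.8
```

```bash
python3 - <<'E'
from h import *
tool_delta([517.8,-171,61],174.3)
E
```

```text
t 21.925 ee [ 517.8 -171.2   61. ] theta 169.22 tilt [-2.8e-03  6.0e-04 -1.0e+00] F [-1.61 -1.43  0.68] M [-0.209  0.127 -0.029] w 11.8
delta tool [0.  0.2 0. ] yaw -5.1
```

>>> move_arm(increments=[255,0,0,0,-1,255,0,0,0,-2,255,0,0,0,-2])

```text
t: 22.3
ee_pos: [517.8, -171.1, 61.1]
orientation: [-0.24, -3.13, -0.001]
ft_force: [-1.1, -1.0, 1.8]
width: 11.7
```

```bash
python3 - <<'E'
from h import *
tool_delta([517.8,-171,61],174.3)
E
```

```text
t 22.3 ee [ 517.8 -171.1   61.1] theta 171.23 tilt [-2.7e-03  6.0e-04 -1.0e+00] F [-1.1  -1.04  1.78] M [-0.106  0.103 -0.024] w 11.7
delta tool [0.  0.1 0.1] yaw -3.1
```

>>> move_arm(increments=[255,0,0,0,-1,255,0,0,0,-2,255,0,0,0,-2])

```text
t: 22.68
ee_pos: [517.8, -171.1, 61.0]
orientation: [-0.185, -3.133, -0.001]
ft_force: [-1.9, -1.0, 1.5]
width: 11.7
```

```bash
python3 - <<'E'
from h import *
tool_delta([517.8,-171,61],174.3)
E
```

```text
t 22.675 ee [ 517.8 -171.1   61. ] theta 173.24 tilt [-2.7e-03  7.0e-04 -1.0e+00] F [-1.87 -1.05  1.47] M [-0.058  0.054 -0.022] w 11.7
delta tool [0.  0.1 0. ] yaw -1.1
```

>>> move_arm(increments=[255,0,0,0,-1,255,0,0,0,-2,255,0,0,0,-2])

```text
t: 23.05
ee_pos: [517.8, -171.1, 61.1]
orientation: [-0.13, -3.136, -0.001]
ft_force: [-2.0, -0.5, 2.5]
width: 12.0
```

```bash
python3 - <<'E'
from h import *
tool_delta([517.8,-171,61],174.3)
E
```

```text
t 23.05 ee [ 517.8 -171.1   61.1] theta 175.26 tilt [-2.6e-03  7.0e-04 -1.0e+00] F [-1.95 -0.52  2.48] M [-0.096  0.047 -0.013] w 12.0
delta tool [0.1 0.1 0.1] yaw 1.0
```

>>> move_arm(increments=[255,0,0,0,-1,255,0,0,0,-2,255,0,0,0,-2])

```text
t: 23.42
ee_pos: [517.8, -171.3, 61.1]
orientation: [-0.075, -3.138, -0.001]
ft_force: [-2.1, -2.7, 1.5]
width: 11.8
```

```bash
python3 - <<'E'
from h import *
tool_delta([517.8,-171,61],174.3)
E
```

```text
t 23.425 ee [ 517.8 -171.3   61.1] theta 177.26 tilt [-2.6e-03  6.0e-04 -1.0e+00] F [-2.14 -2.72  1.46] M [-0.513  0.129 -0.259] w 11.8
delta tool [0.1 0.3 0.1] yaw 3.0
```

>>> move_arm(increments=[255,0,0,0,-0.5,255,0,0,0,-1,255,0,0,0,-1])

```text
t: 23.8
ee_pos: [517.7, -171.3, 61.1]
orientation: [-0.048, -3.138, -0.001]
ft_force: [-3.2, -2.1, 2.2]
width: 12.1
```

```bash
python3 - <<'E'
from h import *
tool_delta([517.8,-171,61],174.3)
snap('wrist','w12')
E
```

```text
t 23.8 ee [ 517.7 -171.3   61.1] theta 178.25 tilt [-2.9e-03  7.0e-04 -1.0e+00] F [-3.17 -2.14  2.16] M [-0.504  0.332 -0.409] w 12.1
delta tool [-0.1  0.3  0.1] yaw 4.0
```

View pics/w12.png

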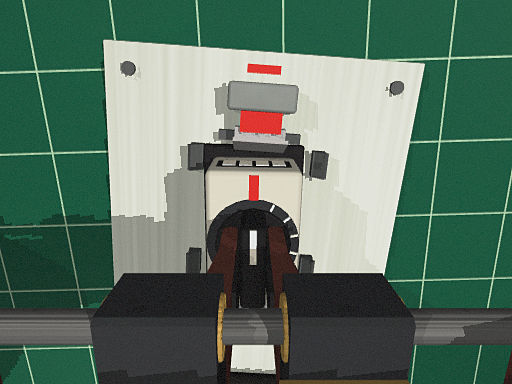

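>>> move_arm(increments=[255,0,0,0,0,0,0,0,0,0,0,0,0,0,0,0,0,0,0,0,0,0,0,0,0,0,0,0,0,0,0,0,0,-15,0,0,0,0,-40,0,0,0,0,-70,0,0,-15,0,-90,0,0,-30,0,-100,0,0,-30,0,-100,0])

```text
t: 25.35
ee_pos: [549.4, -172.6, 162.8]
orientation: [0.047, 3.141, -0.001]
ft_force: [-0.3, 0.4, 0.2]
width: 88.0
```

>>> move_arm(increments=[0,0,0,0,0,0,0,0,0,0])

```text
t: 25.6
ee_pos: [548.6, -172.5, 162.4]
orientation: [-0.048, -3.141, 0.0]
ft_force: [0.5, 0.5, -0.4]
width: 88.0
```

```bash
python3 - <<'E'
from h import *
tool_delta([517.8,-171,61],174.3)
snap('wrist','w13');crop('w13',170,40,340,240,4,'w13c')
snap('scene','s13');snap('top','t13')
E
```

```text
t 25.6 ee [ 548.6 -172.5  162.4] theta 178.26 tilt [-6.e-04 -1.e-04 -1.e+00] F [ 0.51  0.53 -0.43] M [ 0.041 -0.115 -0.005] w 88.0
delta tool [ 30.7   0.5 101.5] yaw 4.0
```

View pics/w13c.png

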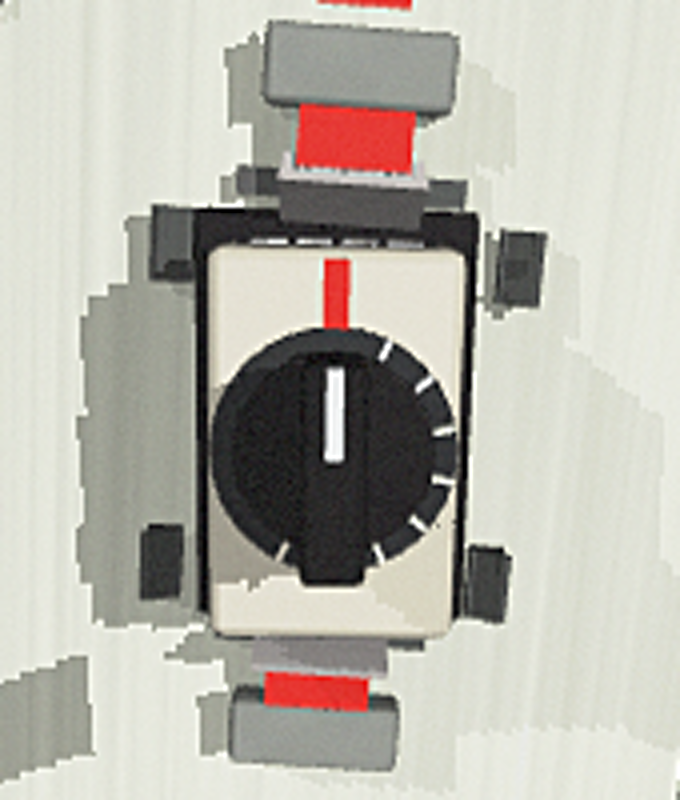

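View pics/s13.png

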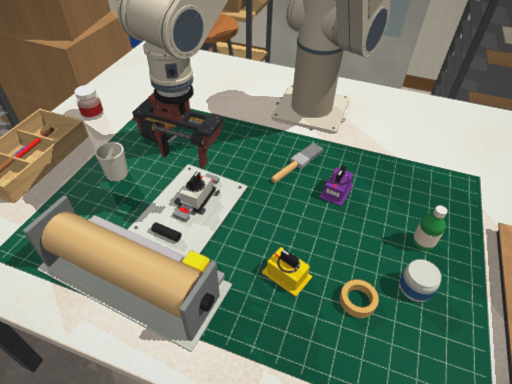

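View pics/w13.png

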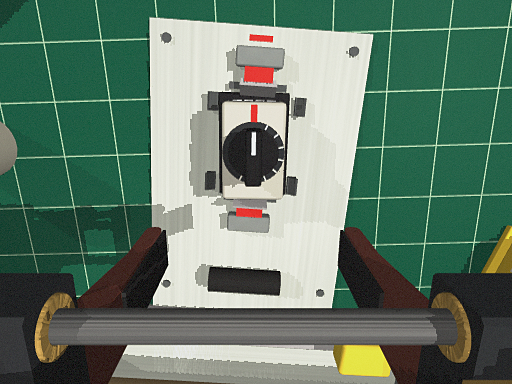

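```bash
python3 - <<'E'
from h import *
print(ctrl.close_job())
E
```

```text
the job is handed in; nothing more can be done
None
```

The counter is clipped into its cradle, its reset knob is back against the zero stop, and I handed the job in at about 26 s of the 70 s allowed.

- **Clipping in:** I pushed the counter down until it stopped dead on the floor. The wrist force rose to about 32 N with no further travel, and the tool height (17.7 mm) matched the seated height. In the last wrist picture both clip lips lie over the foot. I did not pull on the counter to test the clips.
- **Reset knob:** I wound it about 134° anticlockwise in a single grasp, although the notes expected more than one. The turning moment rose from about 0.02 N m to 0.41 N m, clearly above the 0.05 N m drag. The white pointer line now meets the red mark to within about 1°.
- **Still slightly off:** the counter sits turned about 3–4° within its play in the cradle, because pressing on the stop moved it. It is still clipped at both ends.
- **Release and surroundings:** the gripper is open, more than 100 mm above the floor of the cradle, and touching nothing. The tape roll, ink tin, glue bottle and mug look unmoved in the last scene picture.

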